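Find the socket that fits the marked pump nut

ROBOT

A 6-joint arm with a two-finger parallel gripper is mounted at the origin on the work surface. World frame = base frame: x ahead of the robot, y to its left, z up, the work surface at z = 0. Lengths are in mm, angles in rad, forces in N, time in s.
With the tool pointing down it reaches from about 400 to 925 mm from the base axis. Payload 12.5 kg.
Tool frame: the origin (TCP) lies between the finger pads; the fingertips stand 14 mm ahead of it and the grasp point (between the pads) lies 5 mm behind it; x points along the fingers, y is the direction in which the jaws open and shut, and the axes are right-handed (so a half turn about x gives the same grasp; the last joint's range is limited). The gripper opens to 95 mm and grips with 3 to 60 N. Pads are 20 mm wide; open, the fingers measure 119 mm over their backs; the gripper's body (75 mm by 180 mm) begins 59 mm behind the grasp point.
Start: joints at [1.012, 0.491, 1.559, -0, 1.092, -0.106], TCP at [273.414, 562.041, 228.661] pointing down, gripper open.
Joint ranges: [-3.1, 3.1], [-0.84, 2.19], [0.05, 2.79], [-1.13, 4.28], [0.06, 2.93], [-2.69, 2.69]. Speed limits (rad/s): [2.22, 2.22, 2.79, 3.14, 3.14, 3.14].

INTERFACE

Orientations are given as [roll, pitch, yaw] about the fixed x, y, z axes, in that order (R = Rz(yaw) Ry(pitch) Rx(roll)).
In Python, from cell import env, cams gives the robot as it stands.
- The arm moves only by the tool carry_out, never from a script. Its arguments are lists of equal length, an entry for each row: "grip": the closure, from -1 (fully open) to 1 (shut); "linear": the shift along the tool's x, y, z scaled (see below), a list of three; "turn": the turn about the tool's x scaled (see below). In form: {"grip": [grip, ...], "linear": [[tx, ty, tz], ...], "turn": [turn, ...]}. A call has 1 to 5 rows; each row shifts and turns the commanded pose from where the row before left it, along the tool's axes as they then stand; what a row does not reach is not made up. The controller multiplies each number of a shift by 0.5 m and each number of a turn by 180 degrees. A row lasts 1/10 s, in which the tool goes at most 50 mm and 8.59 degrees, less where a joint would pass 70% of its speed; a pose out of reach is approached as far as the arm can. A call with a number of a shift or a turn outside -1 to 1 is refused whole. A call with a gripper value outside its range is refused whole. The fingers move at their own pace and stop on an object; the grip force is fixed at half the most. Time passes only in rows, so rows that do not move let the fingers close. It gives the time, the measured TCP pose, the force and the opening at its end, in the units of the state.
- env.state(): the state, without advancing time (a new reading comes with each control period).
- cams.read_camera(name): name is "side" or "top"; returns the picture (480x640x3 uint8, blue, green, red); there is no depth.
- cams.camera_info(name): a dict with "fx", "fy", "cx", "cy" (pixels), "view" (4x4, takes a point from world to camera coordinates). Camera axes: x right, y down, z forward; pixel columns grow to the right and rows downward; lengths in mm; the calibration is good to about 2 mm. A picture is of the moment at which its call begins. camera_info takes no time and is no camera call.
- env.job_done(): hands the job in, once; it reports no verdict.
The state is a dict: "t": time; "joints": joint angles; "qvel": joint speeds; "tau": joint torques, N m; "eef_pos": TCP position; "tcp_rot": TCP orientation; "ft_force": force on the tool from outside, world axes, zero at the start; "moment": the same for the moment, N m; "opening": opening from 0.0 (shut) to 1.0 (fully open).
Only numpy, scipy, OpenCV 4.12 (cv2) and the standard library are available. Lean on these libraries where they do the work, as an engineer would, in place of code of your own. Each camera call takes 0.05 s, during which the arm holds its last target. There are 200 camera calls.

TASK

On the blue pump cover, the brass hex nut inside the yellow ring has to be undone next: try the sockets from the black tray on it until you find the one that fits. Stand every socket that does not fit back upright in the tray, and finish with the fitting socket fully home on the marked nut, upright and still held in the gripper - do not let go of it. Leave the other things on the bench and the adapter in the tray where they are.

Things in the scene. Friction and masses are not known exactly. Their poses are not given: they have to be found in the camera images.
- marked_nut (a point): Foot of the marked brass nut, on its axis, on the cover's top face; z up. A flat yellow ring (72 mm across) lies round it. The nut is 22 mm high and 19, 25 or 31 mm across flats, not known beforehand; two flats face along +x and -x. A grey collar 12 mm high round it is 3.5 mm wider inside than the fitting socket, whose lower end slides down to this point. All rigid and fixed.
- marked_nut_top (a point): Top centre of the same marked nut, 22 mm above its foot (edge chamfered 2 mm). A socket that is too small stops on top of the nut (lower end 22 mm above the foot); one too large stops on the collar (12 mm above it); only the fitting one, with 1.25 mm to spare all round, goes fully down.
- cover: Round blue pump end cover fixed to the bench, 208 mm in diameter, top face 45 mm above the bench. Origin: centre of its underside, z up. Three brass nuts of the three sizes, each in its grey collar, stand on it 58 mm from the centre, 120 degrees apart, in any order; the marked one lies along the cover's +x axis.
- tray: Black open tray that does not move, 120 mm (its x) by 300 mm (its y), walls 14 mm high and 4 mm thick, floor 4 mm thick. Origin at the centre of its underside, z up. The three sockets and the adapter stand on its floor in a row along its y axis, 70 mm apart, in any order.
- socket_small_mid (a point): Centre (30 mm up) of the small socket: upright steel cylinder 30 mm in diameter, 60 mm tall, about 140 g, red band near the top, black square on top; stands in the tray. Hexagonal mouth at the lower end: 21.5 mm across flats, 26 mm deep; above that it is solid, grip it there. z up; two flats of the mouth face +x and -x; turned by up to 0.5 rad in the tray.
- socket_medium_mid (a point): Centre (30 mm up) of the medium socket: upright steel cylinder 37.5 mm in diameter, 60 mm tall, about 220 g, yellow band near the top, black square on top; stands in the tray. Hexagonal mouth at the lower end: 27.5 mm across flats, 26 mm deep; above that it is solid, grip it there. z up; two flats of the mouth face +x and -x; turned by up to 0.5 rad in the tray.
- socket_large_mid (a point): Centre (30 mm up) of the large socket: upright steel cylinder 45 mm in diameter, 60 mm tall, about 320 g, blue band near the top, black square on top; stands in the tray. Hexagonal mouth at the lower end: 33.5 mm across flats, 26 mm deep; above that it is solid, grip it there. z up; two flats of the mouth face +x and -x; turned by up to 0.5 rad in the tray.
- adapter: Drive adapter standing in the tray, to be left alone: dark steel cylinder 24 mm in diameter, 26 mm tall, with a bright 12.7 mm square post on top (40 mm tall in all). Origin at the centre of its underside.
- screwdriver_grip (a point): Screwdriver with a red handle, about 200 mm long, lying on the bench to the left; bystander. The point is in its handle.
- wrench_grip (a point): Steel wrench lying on the bench to the right; bystander. The point is in its handle.
- spray_can: Can 52 mm in diameter, 170 mm tall, at the back; bystander. Origin at the centre of its underside.
- mug: Blue mug 80 mm in diameter, 90 mm tall, at the back; bystander. Origin at the centre of its underside.
- tape_roll: Yellow roll of tape 90 mm in diameter, 24 mm tall, lying flat at the back; bystander. Origin at the centre of its underside.
- oil_bottle: Yellow oil bottle 60 mm in diameter, 150 mm tall, to the left; bystander. Origin at the centre of its underside.

How it is judged:
By the outcome, as a careful person would: the job done as asked, in the order asked, and still so for the second after the job is handed in, while the arm keeps its last pose, push and grip.
It also fails if it takes over 70 s, if anything falls off the work surface, if the arm or the gripper's body presses on something with over 40 N, if the wrist force passes 120 N, or if a joint passes its speed limit or range.

## Working session

There is one attempt and no reset: what is moved stays moved. The work goes in short steps, Python scripts to look and compute and a tool call to move; the robot and the scene stay as the last step left them, time stands still between calls to the robot, and variables do not carry over. Pictures are saved under pics/ and viewed, about 8 in all and at most 12, crops included, and the job is handed in when it is done.

Besides the shell and the picture viewer there is one more tool, called after "Request:" as name(argument=value, ...) on one line, values as JSON. carry_out: Moves the arm, as the interface text tells. Shifts and turns lie within -1 to 1; 1 stands for 0.5 m of shift or 180 degrees of turn. Its arguments: {"type":"object","properties":{"grip":{"type":"array"},"linear":{"type":"array"},"turn":{"type":"array"}},"required":["grip","linear","turn"]}

```bash
ls; mkdir -p pics; python3 - <<'E'
from cell import env, cams
import cv2, numpy as np
np.set_printoptions(precision=3,suppress=True)
s=env.state(); print({k:np.round(v,3) for k,v in s.items()})
for n in("top","side"):
    i=cams.camera_info(n); print(n,i['fx'],i['fy'],i['cx'],i['cy']); print(np.array(i['view']))
    cv2.imwrite(f'pics/{n}0.png',cams.read_camera(n))
E
```

```text
pics
{'t': np.float64(0.0), 'joints': array([ 1.012,  0.492,  1.559, -0.   ,  1.092, -0.106]), 'qvel': array([-0.   , -0.   , -0.001,  0.   , -0.002,  0.   ]), 'tau': array([  0.   , -61.261, -25.817,   0.069,   0.048,  -0.   ]), 'eef_pos': array([273.259, 561.835, 228.055]), 'tcp_rot': array([-1.668,  1.57 , -2.12 ]), 'ft_force': array([ 0.173, -0.134,  0.592]), 'moment': array([-0.05 , -0.012,  0.018]), 'opening': np.float64(0.999)}
top 494.34624105628467 494.34624105628467 313.28103380506354 232.73137701487482
[[   0.021   -1.      -0.014   -4.493]
 [  -0.991   -0.019   -0.135  554.152]
 [   0.134    0.016   -0.991 1484.276]
 [   0.       0.       0.       1.   ]]
side 445.48291837289156 445.48291837289156 310.00474018490627 238.82222375871805
[[   0.834   -0.551    0.024 -466.599]
 [  -0.288   -0.473   -0.832  206.696]
 [   0.47     0.687   -0.554  944.125]
 [   0.       0.       0.       1.   ]]
```

View pics/top0.png

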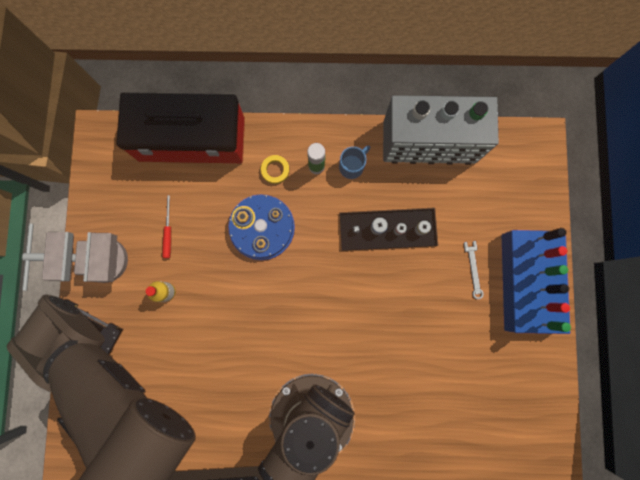

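View pics/side0.png

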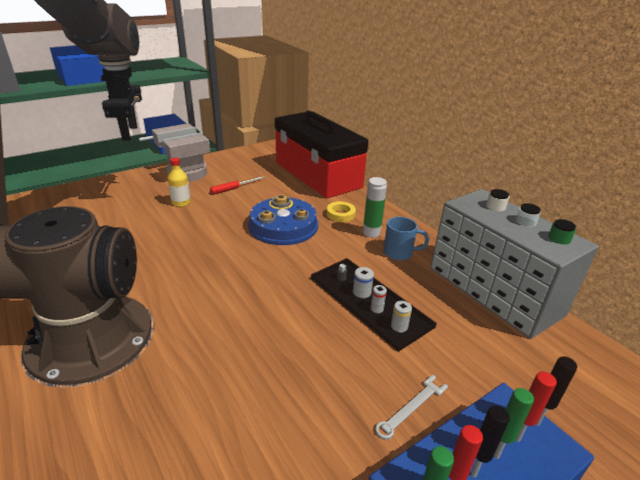

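The top view shows the cover at (260,227) with the ringed nut at about (243,216). The tray row is adapter (356,230), large (380,226), small (402,228), medium (425,227). The side view confirms this order. I'll zoom in next.

```bash
python3 - <<'E'
import cv2, numpy as np
t=cv2.imread('pics/top0.png'); s=cv2.imread('pics/side0.png')
r=lambda im,x,y,w,h,f:cv2.resize(im[y:y+h,x:x+w],(w*f,h*f),interpolation=cv2.INTER_NEAREST)
a=r(t,222,190,80,75,5); b=r(s,242,186,80,60,5)
c=r(t,335,200,110,55,5)[:, :550]; d=r(s,305,255,135,90,3)
W=800; out=np.zeros((600,W,3),np.uint8)
out[:375,:400]=a; out[:300,400:]=b
c=cv2.resize(t[202:254,336:442],(400,196),interpolation=cv2.INTER_NEAREST); out[380:576,:400]=c
d=cv2.resize(s[255:350,305:440],(400,281),interpolation=cv2.INTER_NEAREST); out[305:586,400:]=d
cv2.imwrite('pics/z0.png',out)
E
```

```text
(no output)
```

View pics/z0.png

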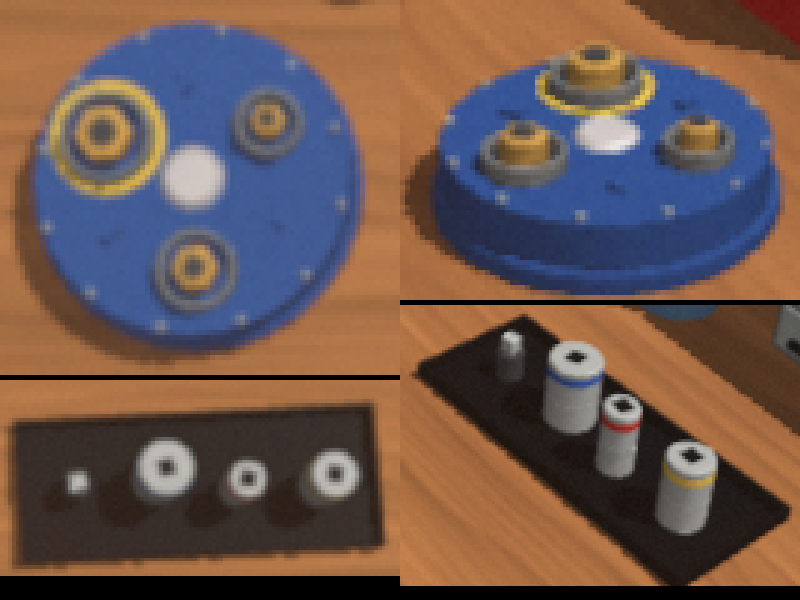

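The close-up shows that the ringed nut is clearly the largest of the three, and the sizes are all different, so the large socket (blue band) should fit. The nut's flats look aligned with the line from the cover centre to the nut. Next I'll measure positions.

```bash
cat > h.py <<'E'
from cell import env, cams
import cv2, numpy as np
from scipy.optimize import fsolve, least_squares
np.set_printoptions(precision=2,suppress=True)
INF={n:cams.camera_info(n) for n in("top","side")}
def proj(n,P):
    i=INF[n]; V=np.array(i['view']); c=np.atleast_2d(P)@V[:3,:3].T+V[:3,3]
    return np.c_[i['fx']*c[:,0]/c[:,2]+i['cx'], i['fy']*c[:,1]/c[:,2]+i['cy']]
def ray(n,uv,z):
    return fsolve(lambda p: proj(n,[p[0],p[1],z])[0]-uv,[650,0])
def circ(x,y,z,r,k=48,a0=0):
    a=np.linspace(0,2*np.pi,k,endpoint=False)+a0
    return np.c_[x+r*np.cos(a),y+r*np.sin(a),np.full(k,z)]
def cen(pts):
    h=cv2.convexHull((np.asarray(pts)).astype(np.float32)); m=cv2.moments(h); return np.array([m['m10'],m['m01']])/m['m00'],m['m00']
def hullmask(mask):   # centroid+area of convex hull of pixel squares
    ys,xs=np.nonzero(mask); p=np.r_[[(x+dx,y+dy) for x,y in zip(xs,ys) for dx in(-.4,.4) for dy in(-.4,.4)]]
    return cen(p)
def comp(mask,uv):
    n,l,st,c=cv2.connectedComponentsWithStats(mask.astype(np.uint8))
    k=1+np.argmin(np.hypot(*(c[1:]-uv).T)+1e3*(st[1:,4]<6)); return l==k
def fitobj(n,mask,f,guess):
    c,a=hullmask(mask); s=fsolve(lambda p: cen(proj(n,f(*p)))[0]-c,guess)
    return s,a,cen(proj(n,f(*s)))[1]
E
cat > m.py <<'E'
from h import *
im={n:cv2.imread(f'pics/{n}0.png') for n in INF}
hsv={n:cv2.cvtColor(cv2.GaussianBlur(im[n],(3,3),0.6),cv2.COLOR_BGR2HSV) for n in INF}
sock={}
for nm,r,ut,us in(('large',22.5,(379,228),(363,284)),('small',15,(402,229),(378,299)),('medium',18.75,(424,228),(401,316))):
    for n,uv in(('top',ut),('side',us)):
        m=np.zeros((480,640),np.uint8); R=22
        v=hsv[n][...,2]; m[uv[1]-R:uv[1]+R,uv[0]-R:uv[0]+R]=(v>85)[uv[1]-R:uv[1]+R,uv[0]-R:uv[0]+R]
        m=cv2.morphologyEx(m,cv2.MORPH_OPEN,np.ones((3,3)))
        s,a,b=fitobj(n,comp(m,uv),lambda x,y:np.r_[circ(x,y,4,r),circ(x,y,64,r)],ray(n,uv,34))
        print(nm,n,s,'area',a,b)
# cover, blue silhouette
for n,uv in(('top',(260,227)),('side',(283,220))):
    H=hsv[n]; m=((H[...,0]>100)&(H[...,0]<125)&(H[...,1]>110)); k=np.zeros_like(m); k[uv[1]-45:uv[1]+45,uv[0]-45:uv[0]+45]=1
    s,a,b=fitobj(n,comp(m&k,uv),lambda x,y:np.r_[circ(x,y,2,104),circ(x,y,45,104)],ray(n,uv,20)); print('cover',n,s,a,b)
H=hsv['top']; k=np.zeros((480,640),bool); k[200:233,228:258]=1
m=(H[...,0]>18)&(H[...,0]<35)&(H[...,1]>110)&k
print('ring',fitobj('top',m,lambda x,y:circ(x,y,45,36),ray('top',(243,216),45)))
for uv in((243,216),(275.5,214),(260.7,243.6)):
    print('nut',ray('top',np.array(uv),67))
for n,uv in(('top',(380,225)),('top',(402,227)),('top',(425,226.5)),('side',(363.5,275.5)),('side',(378.8,292.5)),('side',(401.5,308))): print('sq',n,ray(n,np.array(uv),64))
for uv in ((340,213),(434.5,209),(437,246),(341.5,251)): print('tray corner',ray('top',np.array(uv),14))
E
python3 m.py
```

```text
large top [ 583.52 -196.8 ] area 214.1396142579615 219.81028274982236
large side [ 602.99 -189.03] area 936.839199218899 535.86885181861
small top [ 574.32 -262.79] area 105.63973632827401 115.04542816313915
small side [ 600.31 -251.33] area 779.4392358399928 347.6402724124491
medium top [ 579.97 -333.48] area 168.23965087905526 176.03848459827714
medium side [ 599.94 -324.12] area 888.9391748048365 512.8199974014424
cover top [571.53 168.63] 3157.338466797024 3632.2188864427153
cover side [573.04 165.84] 2580.1386376954615 2917.257396920002
ring (array([597.48, 223.69]), 398.03945556655526, 420.87428094598)
nut [597.36 220.56]
nut [605.34 121.93]
nut [514.08 163.76]
sq top [ 577.94 -195.22]
sq top [ 573.07 -261.58]
sq top [ 575.9  -330.85]
sq side [ 571.82 -204.26]
sq side [ 562.3  -269.51]
sq side [ 570.3  -333.73]
tray corner [621.41 -75.71]
tray corner [ 639.58 -371.63]
tray corner [ 523.01 -377.95]
tray corner [501.68 -81.99]h.py:23: RuntimeWarning: The iteration is not making good progress, as measured by the 
 improvement from the last ten iterations.
  c,a=hullmask(mask); s=fsolve(lambda p: cen(proj(n,f(*p)))[0]-c,guess)
```

```bash
cat > m2.py <<'E'
from h import *
im={n:cv2.imread(f'pics/{n}0.png') for n in INF}
hsv={n:cv2.cvtColor(im[n],cv2.COLOR_BGR2HSV) for n in INF}
def roi(uv,R):
    k=np.zeros((480,640),bool); u,v=map(int,uv); k[v-R:v+R+1,u-R:u+R+1]=1; return k
for nm,r,ut,us in(('large',22.5,(379,228),(363,284)),('small',15,(402,229),(378,299)),('medium',18.75,(424,228),(401,316))):
    for n,uv in(('top',ut),('side',us)):
        S,V=hsv[n][...,1],hsv[n][...,2]
        m=(V>70)&(S<70)&roi(uv,20 if n=='side' else 13)
        m=comp(m,uv); s,a,b=fitobj(n,m,lambda x,y:np.r_[circ(x,y,4,r),circ(x,y,64,r)],ray(n,np.array(uv),34))
        m2=comp((V>150)&(S<60)&roi(uv,20),uv); s2,a2,b2=fitobj(n,m2,lambda x,y:circ(x,y,64,r),s)
        print(nm,n,'cyl',s,a,b,'  face',s2,a2,b2)
for n,L in(('top',((243,216),(275,214),(260,243))),('side',((281,199),(301,214),(266,216)))):
    H=hsv[n]
    for uv,d in zip(L,(31,19,25)):
        m=(H[...,0]>8)&(H[...,0]<24)&(H[...,1]>100)&roi(uv,7 if n=='top' else 9); m=comp(m,uv)
        z0=66 if n=='top' else 60
        print(n,d,fitobj(n,m,lambda x,y:np.r_[circ(x,y,z0,d/3**.5,6,.45),circ(x,y,66,d/3**.5,6,.45)],ray(n,np.array(uv),64)))
E
python3 m2.py; python3 -c "
import cv2
t=cv2.imread('pics/top0.png');h=cv2.cvtColor(t,40)
print(h[206:228,231:256,0]);print(h[206:228,231:256,1])
print(h[214:240,369:392,2])"
```

```text
large top cyl [ 581.64 -195.44] 237.739589843899 219.4821056597866   face [ 579.46 -193.77] 154.9396630860865 171.63594797300175
large side cyl [ 574.57 -219.08] 463.23940673843026 570.5069516673684   face [ 580.77 -196.6 ] 176.539638672024 176.41510255262256
small top cyl [ 573.42 -261.46] 128.53969970718026 114.86949690664187   face [ 570.59 -258.99] 64.43978515639901 76.62911386718042
small side cyl [ 560.5  -273.48] 221.43960205093026 368.6096763154492   face [ 571.26 -262.02] 88.13973632827401 90.63539561536163
medium top cyl [ 578.04 -331.37] 195.83962646499276 175.6772383567877   face [ 577.03 -328.86] 104.43972412124276 119.80042219045572
medium side cyl [ 563.48 -343.46] 304.23952880874276 542.5534630375914   face [ 576.92 -331.54] 154.4396630860865 162.754879841581
top 31 (array([596.92, 223.14]), 96.63973632827401, 88.66536545334384)
top 19 (array([606.1 , 122.51]), 33.93984619155526, 33.33476824732497)
top 25 (array([515.79, 164.49]), 59.13979736343026, 59.05060067831073)
side 31 (array([606.05, 234.3 ]), 221.43960205093026, 63.24021434318274)
side 19 (array([604.01, 115.
[... 6762 characters left out ...]
 46  46  44]
 [ 44  44  47  44  46  47  50  53  52  56  59  57  56  55  56  53  51  45
   44  46  45  46  44]
 [ 46  47  46  48  45  46  48  46  51  55  55  56  54  54  55  53  47  43
   47  45  46  46  43]
 [ 49  47  46  45  45  46  51  50  55  54  54  54  56  55  56  52  44  45
   45  45  44  44  43]
 [ 48  48  45  46  47  50  55  54  54  55  54  56  55  57  55  52  50  46
   44  45  46  45  45]
 [ 45  49  45  50  54  54  56  56  57  56  57  54  56  55  56  54  52  48
   46  44  46  46  45]]h.py:23: RuntimeWarning: The iteration is not making good progress, as measured by the 
 improvement from the last ten iterations.
  c,a=hullmask(mask); s=fsolve(lambda p: cen(proj(n,f(*p)))[0]-c,guess)
```

```bash
cat >> h.py <<'E'
def raster(n,P,u0,v0,w,h,k=8):
    q=(proj(n,P)-[u0-.5,v0-.5])*k
    m=np.zeros((h*k,w*k),np.float32); cv2.fillPoly(m,[np.round(q*16).astype(np.int32)],1.0,shift=4); return cv2.resize(m,(w,h),interpolation=cv2.INTER_AREA)
def fit_top(im,n,uv,z,r,side=None,R=11,sig=.9,bounds=3):
    """photometric fit of disc radius r with dark square: x,y,yaw,side ; scans yaw"""
    u0,v0=int(uv[0])-R,int(uv[1])-R; w=2*R+1; V=im[v0:v0+w,u0:u0+w].max(2).astype(float)
    g=ray(n,np.array(uv,float),z)
    W=cv2.GaussianBlur(raster(n,circ(*g,z,r+1),u0,v0,w,w),(0,0),.8)>.6
    def model(x,y,yaw,s):
        d=raster(n,circ(x,y,z,r),u0,v0,w,w); q=raster(n,circ(x,y,z,s/2**.5,4,yaw+np.pi/4),u0,v0,w,w)
        return [cv2.GaussianBlur(a,(0,0),sig) for a in(d,q)]
    def res(p,yaw,ret=False):
        d,q=model(p[0],p[1],yaw,p[2]); A=np.c_[d[W],q[W],np.ones(W.sum())]; b=V[W]
        c,*_=np.linalg.lstsq(A,b,rcond=None); return A@c-b
    out=[]
    for yaw in np.radians(np.arange(-44,46,4)):
        s=least_squares(res,[*g,side or 13],args=(yaw,),diff_step=1e-3); out.append((s.cost,np.degrees(yaw),*s.x))
    return np.array(sorted(out))
E
cat > m3.py <<'E'
from h import *
for n,uv in(('top',(380,225)),('side',(363,276))):
    print(n); print(fit_top(cv2.imread(f'pics/{n}0.png'),n,uv,64,22.5)[:6])
s=env.state()
from scipy.spatial.transform import Rotation as Ro
print(Ro.from_euler('xyz',s['tcp_rot']).as_matrix())
# hexagon yaw
im=cv2.imread('pics/top0.png'); H=cv2.cvtColor(im,40)[...,1].astype(float)
hue=cv2.cvtColor(im,40)[...,0]; S=np.where((hue>=5)&(hue<60),H,0)
out=[]
for yaw in range(-30,30,4):
  def res(p):
    a=cv2.GaussianBlur(raster('top',circ(p[0],p[1],66,p[2]/3**.5,6,np.radians(yaw+30)),231,206,25,22),(0,0),.9)
    b=cv2.GaussianBlur(raster('top',circ(p[0],p[1],67,6),231,206,25,22),(0,0),.9)
    W=cv2.GaussianBlur(raster('top',circ(597,222.5,60,21),231,206,25,22),(0,0),.8)>.5
    A=np.c_[a[W],b[W],np.ones(W.sum())]; t=S[206:228,231:256][W]; c,*_=np.linalg.lstsq(A,t,rcond=None); return A@c-t
  s=least_squares(res,[597,223,31],diff_step=1e-3); out.append((s.cost,yaw,*s.x))
print(np.array(sorted(out))[:5])
E
python3 m3.py
```

```text
top
[[1592.41   16.    579.68 -193.7    13.  ]
 [1617.07   12.    579.73 -193.65   12.99]
 [1713.45    8.    579.7  -193.71   13.  ]
 [1717.68   20.    579.69 -193.79   13.  ]
 [1781.16    4.    579.7  -193.79   13.  ]
 [1802.79   24.    579.85 -193.8    13.  ]]
side
[[33300.58    24.     581.68  -194.15    13.17]
 [34204.95     4.     581.47  -194.08    12.75]
 [35144.8      0.     581.57  -194.92    13.19]
 [35241.25    -8.     581.41  -194.64    13.05]
 [36225.41   -36.     581.24  -194.83    13.  ]
 [37009.13   -24.     581.6   -195.02    13.  ]]
[[-0.    0.44  0.9 ]
 [-0.    0.9  -0.44]
 [-1.   -0.   -0.  ]]
[[33488.92    10.     597.03   223.37    31.31]
 [33991.82     2.     597.08   223.28    31.06]
 [34861.7     -2.     596.99   223.49    30.95]
 [35986.95     6.     597.01   223.47    31.  ]
 [36376.49    14.     597.06   223.25    30.99]]
```

The fits agree:

| Item | Position (mm) | Yaw |
|---|---|---|
| Large socket | about (580, -194) | about 14° |
| Nut | (597, 223.4), fitted size 31 across flats | about 5° mod 60 |

I'll turn the tool first so the jaws open along the tray's x axis.

Request:
carry_out(grip=[-1,-1,-1,-1,-1], linear=[[0,0,0],[0,0,0],[0,0,0],[0,0,0],[0,0,0]], turn=[0.0476,0.0476,0.0476,0.0476,0.0476])

```text
t: 0.6
eef_pos: [273.3, 561.9, 228.3]
tcp_rot: [-0.913, 1.57, -2.12]
ft_force: [0.1, 0.3, 0.4]
opening: 1.0
```

Request:
carry_out(grip=[-1,-1,-1], linear=[[0,0,0],[0,0,0],[0,0,0]], turn=[0.0476,0.0476,0])

```text
t: 0.9
eef_pos: [273.3, 561.9, 228.3]
tcp_rot: [-0.585, 1.57, -2.087]
ft_force: [0.1, -1.2, 0.7]
opening: 0.995
```

Request:
carry_out(grip=[-1,-1,-1,-1,-1], linear=[[0,0.0282,0.0861],[0,0.0282,0.0861],[0,0.0282,0.0861],[0,0.0282,0.0861],[0,0.0282,0.0861]], turn=[0,0,0,0,0])

```text
t: 1.4
eef_pos: [359.3, 350.7, 228.6]
tcp_rot: [1.883, 1.571, 0.389]
ft_force: [0.4, 0.4, -0.2]
opening: 1.003
```

Request:
carry_out(grip=[-1,-1,-1,-1,-1], linear=[[0,0.0282,0.0861],[0,0.0282,0.0861],[0,0.0282,0.0861],[0,0.0282,0.0861],[0,0.0282,0.0861]], turn=[0,0,0,0,0])

```text
t: 1.9
eef_pos: [445.0, 140.9, 228.7]
tcp_rot: [1.96, 1.571, 0.466]
ft_force: [0.7, 0.7, 0.3]
opening: 0.998
```

Request:
carry_out(grip=[-1,-1,-1,-1,-1], linear=[[0,0.0282,0.0861],[0,0.0282,0.0861],[0,0.0282,0.0861],[0,0.0282,0.0861],[0,0.0282,0.0861]], turn=[0,0,0,0,0])

```text
t: 2.4
eef_pos: [530.7, -69.0, 228.6]
tcp_rot: [2.739, 1.571, 1.244]
ft_force: [1.3, -0.2, 0.7]
opening: 1.002
```

Request:
carry_out(grip=[-1,-1,-1,-1,-1], linear=[[0,0.0282,0.0861],[0,0.0282,0.0861],[0,0.0282,0.0861],[0,0,0],[0,0,0]], turn=[0,0,0,0,0])

```text
t: 2.9
eef_pos: [581.4, -193.4, 227.9]
tcp_rot: [-2.232, 1.569, 2.554]
ft_force: [-0.2, 0.6, 0.1]
opening: 1.001
```

Request:
carry_out(grip=[-1,-1,-1,-1,-1], linear=[[0.08,-0.0024,0.001],[0.08,0,0],[0.08,0,0],[0.08,0,0],[0.043,0,0]], turn=[0,0,0,0,0])

```text
t: 3.4
eef_pos: [579.1, -191.4, 44.5]
tcp_rot: [-2.134, 1.567, 2.654]
ft_force: [-0.1, -0.0, 0.0]
opening: 1.002
```

Request:
carry_out(grip=[-1,1,1,1,1], linear=[[0,0,0],[0,0,0],[0,0,0],[0,0,0],[0,0,0]], turn=[0,0,0,0,0])

```text
t: 3.9
eef_pos: [580.9, -193.5, 48.3]
tcp_rot: [1.119, 1.569, -0.38]
ft_force: [1.0, -0.3, 0.3]
opening: 0.721
```

Request:
carry_out(grip=[1,1,1,1,1], linear=[[0,0,0],[0,0,0],[0,0,0],[0,0,0],[0,0,0]], turn=[0,0,0,0,0])

```text
t: 4.4
eef_pos: [580.6, -193.5, 47.2]
tcp_rot: [1.672, 1.571, 0.173]
ft_force: [-1.3, 0.1, 2.0]
opening: 0.471
```

Request:
carry_out(grip=[1,1,1,1,1], linear=[[-0.04,0,0],[-0.08,0,0],[-0.09,0,0],[-0.09,0,0],[-0.08,0,0]], turn=[0,0,0,0,0])

```text
t: 4.9
eef_pos: [580.2, -193.3, 238.9]
tcp_rot: [-2.52, 1.571, 2.264]
ft_force: [1.2, 0.2, -3.7]
opening: 0.47
```

Request:
carry_out(grip=[1,1,1,1,1], linear=[[0,0.0094,-0.0829],[0,0.0094,-0.0829],[0,0.0094,-0.0829],[0,0.0094,-0.0829],[0,0.0094,-0.0829]], turn=[0,0,0,0,0])

```text
t: 5.4
eef_pos: [588.7, 16.6, 236.6]
tcp_rot: [-1.822, 1.57, 2.962]
ft_force: [0.6, -0.6, -3.3]
opening: 0.465
```

Request:
carry_out(grip=[1,1,1,1,1], linear=[[0,0.0094,-0.0829],[0,0.0094,-0.0829],[0,0.0094,-0.0829],[0,0.0094,-0.0829],[0,0.0094,-0.0829]], turn=[0,0,0,0,0])

```text
t: 5.9
eef_pos: [597.4, 225.1, 236.4]
tcp_rot: [-1.418, 1.569, -2.917]
ft_force: [0.3, 0.2, -3.8]
opening: 0.468
```

Request:
carry_out(grip=[1,1,1], linear=[[0,0,0],[0,0,0],[0,0,0]], turn=[0,0,0])

```text
t: 6.2
eef_pos: [597.7, 222.7, 236.6]
tcp_rot: [-1.256, 1.57, -2.756]
ft_force: [-0.3, -0.5, -3.8]
opening: 0.469
```

```bash
python3 - <<'E'
from h import *
s=env.state(); print(s['eef_pos'],s['tcp_rot'],s['opening'],s['ft_force'],s['moment'])
o=[]
for n in INF:
    im=cams.read_camera(n); cv2.imwrite(f'pics/{n}1.png',im)
    p=proj(n,[*s['eef_pos'][:2],s['eef_pos'][2]])[0].astype(int); print(n,p)
    c=im[max(0,p[1]-37):p[1]+38,max(0,p[0]-40):p[0]+40]; o.append(cv2.resize(c,(400,375),interpolation=cv2.INTER_CUBIC))
cv2.imwrite('pics/z1.png',np.hstack(o))
E
```

```text
[597.74 222.67 236.65] [-1.26  1.57 -2.76] 0.46904451822778903 [-0.29 -0.55 -3.79] [-0.09  0.08  0.02]
top [232 205]
side [279 143]
```

View pics/z1.png

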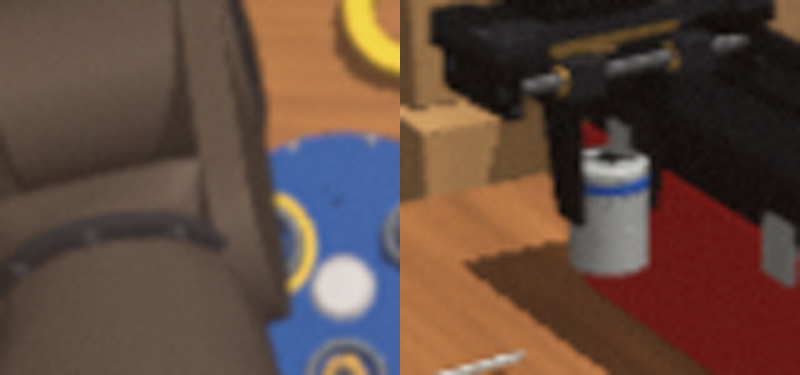

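The arm hides the nut from the top camera. The side view shows the socket upright in the jaws at crop (610,210). I'll turn it by -8.6°, lower it to about 13 mm above the nut, and measure relative to the ring in the side view.

Request:
carry_out(grip=[1,1,1,1,1], linear=[[0,0,0],[0.07,0,0],[0.08,0,0],[0.077,0,0],[0,0,0]], turn=[0.0476,0,0,0,0])

```text
t: 6.8
eef_pos: [595.9, 221.8, 119.2]
tcp_rot: [-1.242, 1.562, -2.892]
ft_force: [-1.5, -0.7, -3.1]
opening: 0.468
```

Request:
carry_out(grip=[1,1], linear=[[0,0,0],[0,0,0]], turn=[0,0])

```text
t: 7.0
eef_pos: [599.1, 223.3, 126.0]
tcp_rot: [1.921, 1.567, 0.272]
ft_force: [-0.5, 0.3, -4.4]
opening: 0.464
```

```bash
cat > m4.py <<'E'
from h import *
n='side'; s=env.state(); e=s['eef_pos']; print(e,s['tcp_rot'],s['ft_force'])
im=cams.read_camera(n); cv2.imwrite('pics/side2.png',im); im0=cv2.imread('pics/side0.png')
cv2.imwrite('pics/z2.png',cv2.resize(im[140:240,220:345],(800,640),interpolation=cv2.INTER_CUBIC)[:600])
# ring in side0 and top0
def ringfit(n,im0,g,front):
    Y=np.clip(np.minimum(im0[...,1],im0[...,2]).astype(float)-im0[...,0],0,None)
    c=proj(n,[*g,45])[0].astype(int); u0,v0=c[0]-22,c[1]-18; w,h=45,37
    az=np.linspace(-100,100,41) if front else np.linspace(-180,180,72)
    cam=-np.linalg.inv(np.array(INF[n]['view']))[:3,:3]@[0,0,1]; a0=np.arctan2(cam[1],cam[0])
    def band(x,y,r1,r2):
        a=np.radians(az)+a0; P=np.r_[np.c_[x+r2*np.cos(a),y+r2*np.sin(a)],np.c_[x+r1*np.cos(a),y+r1*np.sin(a)][::-1]]
        return raster(n,np.c_[P,np.full(len(P),45)],u0,v0,w,h)
    az_s=az; W=band(*g,30,40)>.5
    def res(p):
        A=np.c_[cv2.GaussianBlur(band(p[0],p[1],p[2],36),(0,0),p[3])[W],np.ones(W.sum())]; t=Y[v0:v0+h,u0:u0+w][W]
        c,*_=np.linalg.lstsq(A,t,rcond=None); return A@c-t
    q=least_squares(res,[*g,32,.8],diff_step=1e-3); print('ring',n,q.x,q.cost/W.sum()); return q.x[:2]
ringfit('top',cv2.imread('pics/top0.png'),(597.2,223.4),False)
rs=ringfit('side',im0,(597.2,223.4),True)
for _ in range(1): rs=ringfit('side',im0,rs,True)
E
python3 m4.py
```

```text
[599.09 223.27 125.98] [1.92 1.57 0.27] [-0.52  0.28 -4.38]
ring top [598.07 224.3   29.76   0.41] 79.18614084887274
ring side [600.26 225.5   29.36   0.27] 88.24510961378068
ring side [600.67 226.76  30.54   0.06] 119.9837685607279
```

View pics/z2.png

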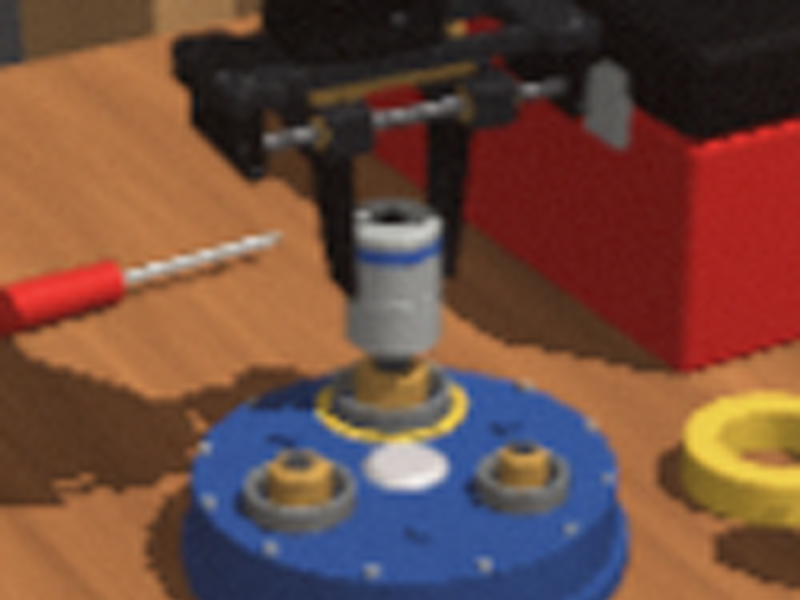

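The view shows the socket upright over the ringed nut. The ring spans crop x 316–468 and the socket's lower end spans 347–439. The arm was still settling, so I'll let it rest and then measure the edges.

Request:
carry_out(grip=[1,1,1,1,1], linear=[[0,0,0],[0,0,0],[0,0,0],[0,0,0],[0,0,0]], turn=[0,0,0,0,0])

```text
t: 7.55
eef_pos: [597.9, 223.4, 123.7]
tcp_rot: [2.207, 1.571, 0.558]
ft_force: [-0.4, 0.4, -3.6]
opening: 0.47
```

```bash
cat > m5.py <<'E'
from h import *
n='side'; s=env.state(); e=s['eef_pos']; print(e,s['tcp_rot'],s['ft_force'])
ims=[cams.read_camera(n).astype(np.float32) for _ in range(4)]; im=np.mean(ims,0); print(env.state()['eef_pos'])
im0=cv2.imread('pics/side0.png').astype(np.float32)
# warmth channel R-B : wood/brass high, steel ~0, blue negative
D=im[...,2]-im[...,0]; D0=im0[...,2]-im0[...,0]
zb=e[2]-43.2
for z in(zb+6,zb+12,zb+18):
    c=proj(n,[e[0],e[1],z])[0]; v=int(round(c[1])); row=D[v,int(c[0])-14:int(c[0])+15]
    a=np.linspace(0,6.283,60); sil=proj(n,circ(e[0],e[1],z,22.5))
    print('row',v,'u0',int(c[0])-14,'pred ext',sil[:,0].min(),sil[:,0].max(),'\n',row.astype(int))
b=proj(n,circ(e[0],e[1],zb,22.5)); print('pred bottom v',b[:,1].max(),'at u',b[b[:,1].argmax(),0])
u=int(round(b[b[:,1].argmax(),0])); 
for uu in(u-3,u,u+3): print(uu,'R-B',D[188:206,uu].astype(int)); print('   V',im[188:206,uu].max(1).astype(int))
c=proj(n,circ(597.5,224,45,36)); print('pred ring ext',c.min(0),c.max(0))
Y=np.minimum(im0[...,1],im0[...,2])-im0[...,0]
for v in(201,202,203,204,205): print(v,Y[v,264:276].astype(int),Y[v,286:300].astype(int))
for uu in(278,281,284): print(uu,Y[201:213,uu].astype(int))
E
python3 m5.py
```

```text
[597.95 223.43 123.72] [2.21 1.57 0.56] [-0.37  0.35 -3.61]
[597.93 223.37 123.59]
row 191 u0 266 pred ext 272.7670223467256 287.8618447203726 
 [110 110 112 112 110 110 110  67   4   4   5   4   4   5   5   4   4   5
   5   5   4   6  42  98 113 115 116 109  85]
row 189 u0 266 pred ext 272.7231088323191 287.8557555295973 
 [111 110 110 110 110 110 109  67   4   4   4   5   4   3   5   5   4   6
   5   4   5   5  44 102 109  84  56  55  55]
row 187 u0 266 pred ext 272.67897476631646 287.84963582221326 
 [109 110 110 110 109 110 106  65   5   5   4   5   5   4   4   5   4   5
   5   5   5   5  37  69  55  54  54  53  52]
pred bottom v 196.18704619313093 at u 280.38208638379723
277 R-B [ 3  5  5  4  4  4  6  8 32 60 65 64 63 64 66 31  9  4]
   V [106 104 104 104 104 104 104 105  94 102 107 105 103 105 109 118  91  74]
280 R-B [ 4  5  4  5  5  4  5  5  3  5 45 68 70 72 79 75 25  3]
   V [138 132 120 121 125 125 126 126  86  50  87 115 115 119 129 138 118  94]
283 R-B [  5   6   4   5   5   4   5   4   6  25  58 110  99  93  97  66  20   3]
   V [149 146 141 142 142 142 141 142  90  66 100 179 160 151 157 146 117 100]
pred ring ext [268.38 197.33] [292.12 208.88]
201 [-78 -94 -96 -96 -97 -10  56  50   9  -1  -5  14] [  36   -4   -5    2   53  104   24  -99  -97  -97  -99  -97 -100  -99]
202 [-95 -96 -96 -96 -94  33  99  38   2   0  -4  11] [  25   -1    1    2   42  107   73  -39  -97  -96 -100  -97  -99  -98]
203 [-94 -96 -97 -95 -95  15  88  29  -4   3   1   4] [   6    1    4    2   46  109   73  -45  -98 -101  -97  -97  -97 -101]
204 [-95 -97 -96 -94 -95  20  86  41   7   1   2   2] [  1   1   2   5  77 123  60 -74 -99 -99 -98 -98 -98 -98]
205 [-96 -95 -96 -95 -97 -44  44 106  76  12   2   3] [   2    3   19   80  119  101    3  -95  -99  -99 -100  -96  -99  -98]
278 [ 39  43  26   8   2   2  62  85 -21 -29  -1   3]
281 [49 53 43 12  2  0 18 89 25  2  2  1]
284 [54 57 33 10  1  2 70 83 18  2  2  1]
```

The socket is aligned with the ring to about 0.2 mm across the image and sits roughly 1 mm too near the camera. I'll correct that and descend to just above the nut.

Request:
carry_out(grip=[1,1,1,1,1], linear=[[0,0.0009,-0.0019],[0.01,0,0],[0.01,0,0],[0,0,0],[0,0,0]], turn=[0,0,0,0,0])

```text
t: 8.25
eef_pos: [598.4, 224.3, 113.3]
tcp_rot: [-1.44, 1.57, -3.089]
ft_force: [0.1, 0.6, -2.6]
opening: 0.468
```

Request:
carry_out(grip=[1,1,1,1,1], linear=[[0.004,0,0],[0.004,0,0],[0.004,0,0],[0,0,0],[0,0,0]], turn=[0,0,0,0,0])

```text
t: 8.75
eef_pos: [598.5, 224.3, 107.6]
tcp_rot: [-3.08, 1.571, 1.554]
ft_force: [-0.2, 0.5, -3.4]
opening: 0.467
```

No contact, although the lower end should already be about 2.6 mm below the nut top. I'll continue in small steps.

Request:
carry_out(grip=[1,1,1,1,1], linear=[[0.004,0,0],[0.004,0,0],[0.004,0,0],[0,0,0],[0,0,0]], turn=[0,0,0,0,0])

```text
t: 9.25
eef_pos: [598.5, 224.3, 101.6]
tcp_rot: [-1.596, 1.571, 3.039]
ft_force: [0.1, -0.4, -3.5]
opening: 0.466
```

Request:
carry_out(grip=[1,1,1,1,1], linear=[[0.004,0,0],[0.004,0,0],[0.004,0,0],[0,0,0],[0,0,0]], turn=[0,0,0,0,0])

```text
t: 9.75
eef_pos: [598.4, 224.3, 95.5]
tcp_rot: [-1.541, 1.571, 3.093]
ft_force: [1.1, -0.1, -3.5]
opening: 0.471
```

Request:
carry_out(grip=[1,1,1,1,1], linear=[[0.004,0,0],[0.004,0,0],[0.003,0,0],[0,0,0],[0,0,0]], turn=[0,0,0,0,0])

```text
t: 10.25
eef_pos: [598.5, 224.3, 90.1]
tcp_rot: [-1.847, 1.571, 2.787]
ft_force: [-0.1, -0.2, -3.4]
opening: 0.472
```

Request:
carry_out(grip=[1,1,1,1], linear=[[0.002,0,0],[0.001,0,0],[0,0,0],[0,0,0]], turn=[0,0,0,0])

```text
t: 10.65
eef_pos: [598.5, 224.3, 88.7]
tcp_rot: [2.806, 1.571, 1.157]
ft_force: [0.5, -0.1, -5.2]
opening: 0.47
```

Request:
carry_out(grip=[1,1,1,1], linear=[[0.0012,0,0],[0.0008,0,0],[0,0,0],[0,0,0]], turn=[0,0,0,0])

```text
t: 11.05
eef_pos: [598.5, 224.3, 88.2]
tcp_rot: [2.036, 1.57, 0.386]
ft_force: [-2.7, -0.4, 6.5]
opening: 0.471
```

The socket has contacted at TCP z = 88.2, so its lower end is at about 45.0 mm, the cover face, with roughly 10 N of push. I'll check this visually.

```bash
python3 - <<'E'
from h import *
im=cams.read_camera('side'); s=env.state(); print(s['eef_pos'],s['ft_force'],s['moment'],s['opening'])
e=s['eef_pos']; print('pred top-face centre',proj('side',[*e[:2],105]),'bottom',proj('side',[*e[:2],45]))
a=cv2.resize(im[150:240,225:345],(800,600),interpolation=cv2.INTER_CUBIC)
cv2.imwrite('pics/z3.png',a); 
t=cv2.resize(im[240:360,300:450],(600,480),interpolation=cv2.INTER_CUBIC); cv2.imwrite('pics/z4.png',t)
E
```

```text
[598.56 224.34  88.22] [-3.06 -0.59  5.87] [-0.19  0.6   0.05] 0.4652160261737303
pred top-face centre [[280.27 185.11]] bottom [[280.51 202.85]]
```

View pics/z3.png

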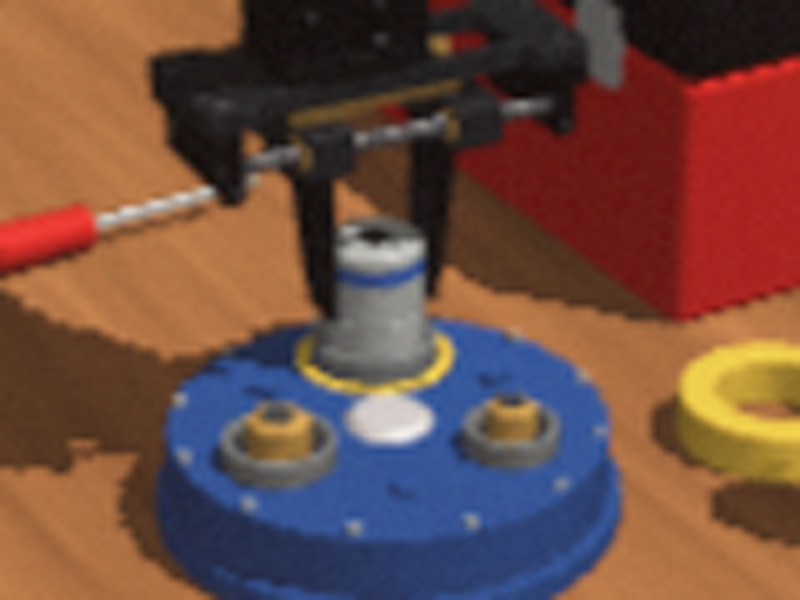

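View pics/z4.png

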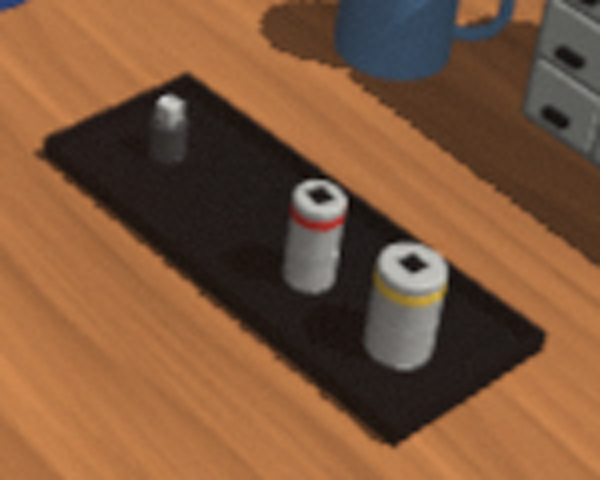

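The socket sits inside the collar at crop (378,300), upright in the jaws, and no brass is showing. The adapter and the other two sockets stand untouched at (168,130), (315,235) and (405,305). I'm handing the job in.

```bash
python3 -c "
from cell import env
print(env.job_done())"
```

```text
the job is handed in; nothing more can be done
None
```

The large socket (blue band) is fully home on the marked nut, upright and still held in the gripper. I handed the job in at about 11 s of robot time.

- **Choice of socket:** the picture showed the ringed nut was the largest of the three, with a fitted size of about 31 mm across flats. I went straight to the large socket, and no other socket was tried or moved.
- **Fit:** it slid past the nut top and the collar without resistance. It met a firm stop with the TCP at z = 88.2 mm, which puts its lower end at about 45.0 mm, the height of the cover's top face. The push there is about 10 N.
- **Last pictures:** the side camera shows the socket inside the collar. The adapter and the small and medium sockets stand untouched in the tray.
- **Limits and disagreements:**
  - The two cameras differed by about 1–3 mm on positions, so I aligned the socket to the ring in the side view.
  - The socket's turn was measured only to within about 3°.
  - The arm hides the nut from the top camera, so there is no final check from above.

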